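# Shut and latch the bench incubator

## Robot

A 6-joint arm with a two-finger parallel gripper is mounted at the origin on the work surface. World frame = base frame: x ahead of the robot, y to its left, z up, the work surface at z = 0. Lengths are in m, angles in rad, forces in N, time in s.
With the tool pointing down it reaches from about 0.275 to 0.775 m from the base axis. Payload 14.6 kg.
Tool frame: the origin (TCP) lies between the finger pads; the fingertips stand env.tips_ahead ahead of it and the grasp point (between the pads) lies 6 mm ahead of it (env.tips_ahead is the distance from the TCP to the fingertips, in m); z points along the fingers, y is the line along which they close (so a half turn about z gives the same grasp; the last joint's range is limited). The gripper opens to 85 mm and grips with 20 to 120 N. Pads are 22 mm wide; open, the fingers measure 114 mm over their backs; the gripper's body (76 mm by 85 mm) begins 54 mm behind the grasp point. The pads swing forward as they close: fully open they stand 13 mm farther back than shut.
Start: joints at [-1.339, 0.263, -0.048, 1.259, 0, 1.415], TCP at [0.198, -0.486, 0.217] pointing down, gripper open.
Joint ranges: [-2.65, 2.65], [-0.89, 1.7], [-1.18, 1.37], [-2.13, 2.11], [-1.35, 1.29], [-3.14, 3.14]. Speed limits (rad/s): [1.89, 1.89, 2.57, 2.79, 3.14, 3.14].

## Interface

Orientations are given as a rotation vector (axis times angle).
In Python, from rig import env gives the robot as it stands.
- The arm moves only by the shell command python3 -m pendant 'ROWS' [FORCE]. ROWS is JSON, a list of rows, each an object of numbers: "grip": the finger opening in m, from 0 to 0.0854; "x", "y", "z": the shift along the tool's x, y, z in m; "yaw": the turn about the tool's z in degrees. In form: [{"grip": .., "x": .., "y": .., "z": .., "yaw": ..}, ...]. A call has 1 to 20 rows; each row shifts and turns the commanded pose from where the row before left it, along the tool's axes as they then stand; what a row does not reach is not made up. A row lasts 1/8 s, in which the tool goes at most 62.5 mm and 10.7 degrees, less where a joint would pass 70% of its speed; a pose out of reach is approached as far as the arm can. A call with a gripper value outside its range is refused whole. The fingers move at their own pace and stop on an object; FORCE is the grip in N (left out, the last holds). Time passes only in rows, so rows that do not move let the fingers close. It gives the time, the measured TCP pose, the force, the opening and the grip force at its end, in the units of the state.
- env.sense(): the state, without advancing time (a new reading comes with each control period).
- env.grab_frame(name): name is "scene" or "top" or "wrist"; returns a dict with "img" (384x512x3 uint8, red, green, blue), "fx", "fy", "cx", "cy" (pixels), "T" (4x4, takes a point from camera to world coordinates). Camera axes: x right, y up, looking along -z (the intrinsics and any distortion apply to the point x, -y, -z); pixel columns grow to the right and rows downward; lengths in m; the calibration is good to about 2 mm. The wrist camera is an equidistant fisheye: a pixel r from the principal point sees the ray r / f radians off the axis. A picture is of the moment at which its call begins. There is no depth.
- env.hand_in(): hands the job in; it is judged then, once.
The state is a dict: "time": time; "joint_pos": joint angles; "joint_vel": joint speeds; "joint_torque": joint torques, N m; "eef_pos": TCP position; "tcp_rot": TCP orientation; "force": force on the tool from outside, world axes, zero at the start; "moment": the same for the moment, N m; "finger_gap": opening from 0.0 (shut) to 1.0 (fully open); "finger_force": force on a finger pad.
Only numpy, scipy, OpenCV 4.12 (cv2) and the standard library are available. Lean on these libraries where they do the work, as an engineer would, in place of code of your own. Each camera call takes 0.05 s, during which the arm holds its last target. There are 200 camera calls.

## Task

The small incubator's door has been left ajar. Push the door fully shut with the fingertips without slamming it, then push its turn latch over and down until it lies level across the door, and draw back clear. Only push, gently: do not grip or squeeze anything, and leave the tins and the beaker where they stand.

Things in the scene. Friction and masses are not known exactly. Their poses are not given: they have to be found in the camera images.
- oven: Pale grey incubator fixed to the bench, 240 deep (its x) x 280 wide (y) x 260 high; origin: centre of its underside. Its front faces its own -x, turned to the middle of the bench; its +y end is nearer the robot. The shut door's outer face (y -75 to +135 mm) and the control column beside it (y -140 to -80 mm) lie at x = -142 mm. Flat roof with one tin toward the back.
- door (a joint): Opening angle of the door, rad: 0 = fully shut, growing as its free edge swings out to the cabinet's -x. Starts between 0.45 and 0.85. Vertical hinge at the cabinet's +y end. It stays where it is left: no spring, no catch; 1 to 2 N at the free edge moves it.
- door_hinge (a point): On the door's vertical hinge axis, at the door's top, 252 mm above the bench. The axis runs in the middle of the door's 22 mm thickness (11 mm behind the outer face), at x = -131, y = +135 mm of the cabinet.
- door_edge (a point): Top corner of the door's outer face at its free edge, 252 mm above the bench, 210 mm from the hinge axis along the door; moves with it. The door is a slab 22 thick, 24 to 252 mm above the bench. A steel D handle stands 41 mm out of the outer face, 190 mm from the hinge axis, 57 to 147 mm above the bench; above that the face is plain.
- latch (a joint): Angle of the turn latch, rad: 0 = level across the top corner of the shut door (latched, at its stop); 1.57 = straight up (unlatched). Starts between 1.3 and 1.75. Its axis is level and square to the cabinet's front; the tip swings from up, over toward the cabinet's +y (the door) and down. Stays where it is left; 1 to 2 N at the tip moves it.
- latch_pivot (a point): On the latch's axis, mid-depth of the bar: 215 mm above the bench, at x = -161, y = -110 mm of the cabinet. The latch is a steel bar 94 long, 22 deep (along the cabinet's x), 16 high when level, from 9 mm behind the axis to 85 mm beyond it, standing 8 to 30 mm out from the face of column and shut door. Round boss, radius 14 mm, at the axis.
- latch_tip (a point): Tip of the latch bar, on its middle line, 85 mm from the pivot. 300 mm above the bench when the bar stands straight up.
- roof_tin_mid (a point): Centre of a lidded metal tin, 63 diameter x 35 high, standing on the roof's rear half. Leave alone.
- tin_a_mid (a point): Centre of a lidded metal tin, 63 diameter x 40 high, on the brown paper on the bench. Leave alone.
- tin_b_mid (a point): Centre of another such tin, 63 diameter x 40 high, on the bench. Leave alone.
- beaker_mid (a point): Centre (half-way up) of an open white plastic beaker, 68 diameter x 95 high, on the bench. Leave alone.

How it is judged:
On the way, in this order (a step that is already met when the one before it is completed fails the run):
1. the door is shut while the latch is still up (value of joint door below 0.035 rad and value of joint latch above 0.8 rad), for 0.2 s.
2. the latch lies level across the shut door (value of joint door below 0.035 rad and value of joint latch below 0.12 rad), for 0.2 s.
At the end, for the whole second after the job is handed in: The door is shut to within 0.035 rad (7 mm at its free edge), the latch is within 0.12 rad of level (10 mm at its tip), and the tins and beaker stand within 20 mm of where they were (all of step 2 and distance of each of roof_tin_mid, tin_a_mid, tin_b_mid, beaker_mid from where it was at the start of the episode below 0.02 m); the robot touches nothing.
It fails at once if the latch was swung over while the door was still open (value of joint door above 0.08 rad and value of joint latch below 0.8 rad).
It fails at once if the door was slammed (faster than 2.5 rad/s) (velocity of joint door below -2.5 rad/s).
It fails at once if the latch was gripped or forced (over 40 N between fingers and latch) (contact force between the fingers and latch above 40 N).
It fails at once if the door was gripped or forced (over 60 N between fingers and door) (contact force between the fingers and door above 60 N).
It fails at once if a tin or the beaker was shifted or lifted more than 20 mm (distance of any of roof_tin_mid, tin_a_mid, tin_b_mid, beaker_mid from where it was at the start of the episode above 0.02 m).
It also fails if it takes over 56 s, if anything falls off the work surface, if the arm or the gripper's body presses on something with over 40 N, if the wrist force passes 120 N, or if a joint passes its speed limit or range.

## Working session

There is one attempt and no reset: what is moved stays moved. The work goes in short steps, Python scripts to look and compute and a shell command to move; the robot and the scene stay as the last step left them, time stands still between calls to the robot, and variables do not carry over. Pictures are saved under pics/ and viewed, at most 11 in all, crops included, and the job is handed in when it is done.

```bash
mkdir -p pics; python3 - <<'E'
from rig import env
import cv2,numpy as np
for n in("scene","top"):
    f=env.grab_frame(n); cv2.imwrite(f"pics/{n}0.png",f["img"][:,:,::-1]); print(n,f["fx"],f["fy"],f["cx"],f["cy"],np.round(f["T"],4).tolist(),[k for k in f])
s=env.sense(); print({k:np.round(v,3).tolist() for k,v in s.items()},env.tips_ahead)
E
```

```text
scene 434.6713087919838 434.6713087919838 260.20858505833803 193.3819518141003 [[-0.7626, -0.4469, 0.4678, 1.0218], [0.6467, -0.5061, 0.5707, 0.6799], [-0.0183, 0.7377, 0.6749, 0.8903], [0.0, 0.0, 0.0, 1.0]] ['img', 'fx', 'fy', 'cx', 'cy', 'T']
top 402.5333090603039 402.5333090603039 254.17358922832994 198.31737274222795 [[-0.0162, 0.9986, -0.0502, 0.4951], [-0.9999, -0.0161, 0.0018, 0.0797], [0.001, 0.0502, 0.9987, 1.1506], [0.0, 0.0, 0.0, 1.0]] ['img', 'fx', 'fy', 'cx', 'cy', 'T']
{'time': 0.1, 'joint_pos': [-1.339, 0.263, -0.049, 1.259, 0.0, 1.416], 'joint_vel': [0.0, -0.0, 0.002, -0.001, 0.002, 0.001], 'joint_torque': [0.004, -63.858, 38.506, 0.01, -0.0, -0.0], 'eef_pos': [0.198, -0.486, 0.217], 'tcp_rot': [-3.082, -0.604, 0.0], 'force': [-0.172, 0.21, -0.186], 'moment': [-0.002, -0.05, -0.028], 'finger_force': 0.0, 'finger_gap': 1.0} 0.025
```

View pics/scene0.png

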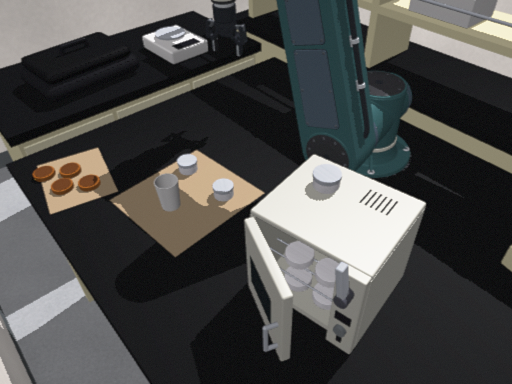

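View pics/top0.png

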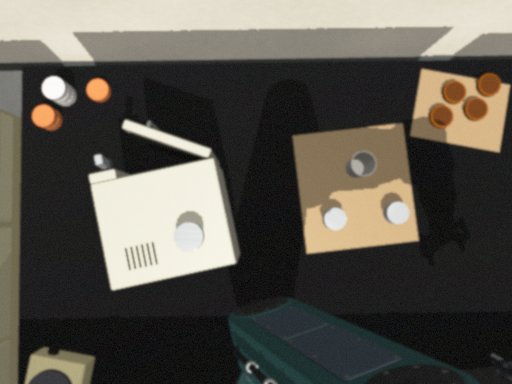

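The scene view shows the incubator with its door swung out and the latch up at about (340,280). The top view shows the roof with corners near (92,182), (217,157), (238,262) and (110,290). The door top runs from (210,155) to (123,123), and the latch tip is near (100,158).

```bash
cat > h.py <<'E'
import numpy as np, cv2
from rig import env
def ray(f,u,v):
    d=np.array([(u-f["cx"])/f["fx"],-(v-f["cy"])/f["fy"],-1.]); T=np.array(f["T"]); return T[:3,3],T[:3,:3]@d
def onz(f,u,v,z):
    o,d=ray(f,u,v); return o+d*(z-o[2])/d[2]
def proj(f,p):
    T=np.array(f["T"]); c=T[:3,:3].T@(np.array(p)-T[:3,3]); return np.array([f["cx"]-f["fx"]*c[0]/c[2],f["cy"]+f["fy"]*c[1]/c[2]])
E
python3 - <<'E'
from h import *
f=env.grab_frame("top"); img=f["img"]
roof=[onz(f,*p,.26) for p in [(93,183),(217,157),(238,262),(110,290)]]
print(np.round(roof,3)); 
for i in range(4): print(np.linalg.norm(roof[i]-roof[i-1]))
print("door",[np.round(onz(f,*p,.252),3) for p in [(123,121),(122,127),(211,150),(208,157)]])
print("latch tip",onz(f,100,158,.3))
print("tins",[np.round(onz(f,*p,z),3) for p,z in [((335,218),.04),((397,212),.04),((363,164),.095),((189,236),.295)]])
c=cv2.resize(img[95:305,60:260],None,fx=3.8,fy=2.85*1,interpolation=cv2.INTER_CUBIC)
c=cv2.resize(img[100:250,70:270],None,fx=4,fy=4,interpolation=cv2.INTER_CUBIC)
cv2.imwrite("pics/c1.png",c[:,:,::-1])
g=env.grab_frame("scene")["img"][200:350,230:430]
cv2.imwrite("pics/c2.png",cv2.resize(g,None,fx=4,fy=4,interpolation=cv2.INTER_CUBIC)[:,:,::-1])
E
```

```text
[[0.58  0.435 0.26 ]
 [0.633 0.159 0.26 ]
 [0.4   0.116 0.26 ]
 [0.344 0.397 0.26 ]]
0.2387323196847311
0.2809029819881468
0.23700699799128866
0.28666320890170277
door [array([0.72 , 0.371, 0.252]), array([0.706, 0.373, 0.252]), array([0.651, 0.173, 0.252]), array([0.635, 0.18 , 0.252])]
latch tip [0.62893159 0.40447813 0.3       ]
tins [array([ 0.493, -0.144,  0.04 ]), array([ 0.507, -0.316,  0.04 ]), array([ 0.634, -0.211,  0.095]), array([0.46 , 0.217, 0.295])]
```

View pics/c1.png

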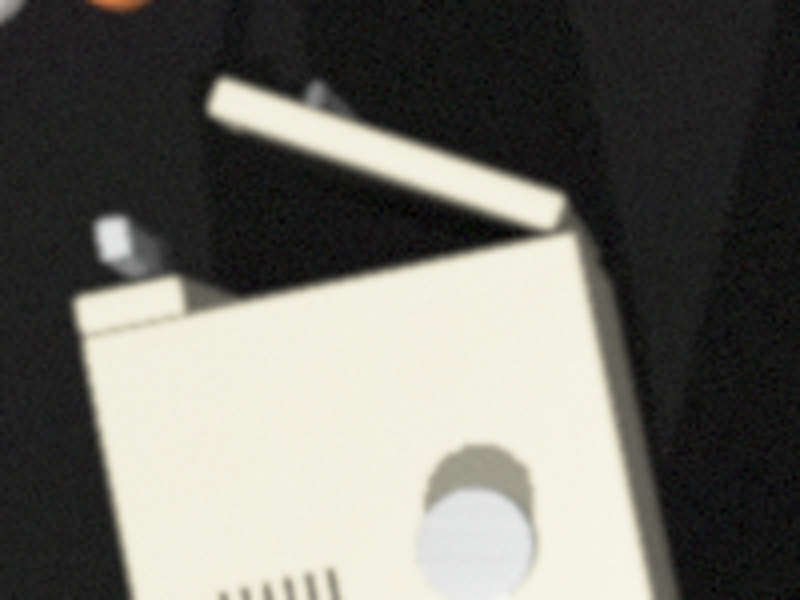

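View pics/c2.png

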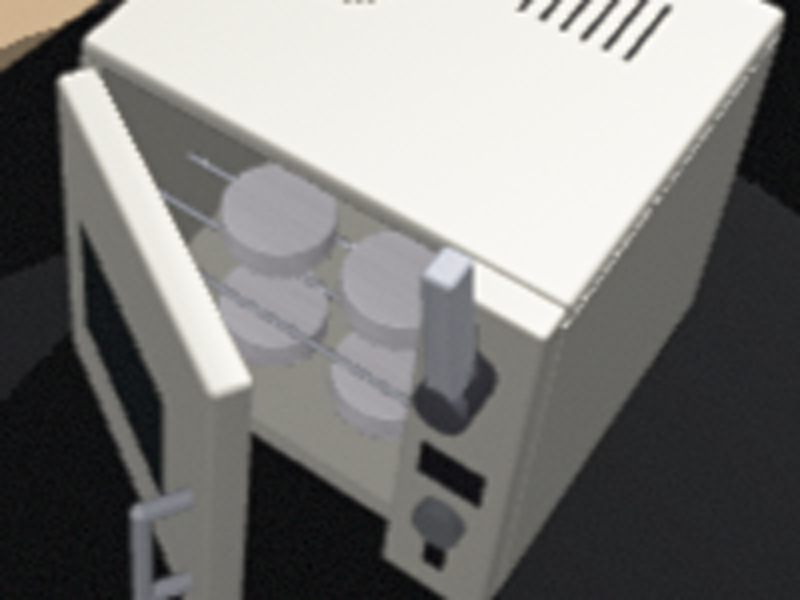

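```bash
cat >> h.py <<'E'
def pose(): 
    import json; d=json.load(open("oven.json")); return d["yaw"],np.array(d["c"])
def R2(a): return np.array([[np.cos(a),-np.sin(a)],[np.sin(a),np.cos(a)]])
def toov(p): y,c=pose(); return R2(y).T@(np.array(p)[:2]-c)
def tow(q): y,c=pose(); return R2(y)@np.array(q)+c
E
python3 - <<'E'
from h import *
import json
f=env.grab_frame("top")
P=np.array([onz(f,*p,.26)[:2] for p in [(91,183.5),(213.7,158.5),(238,262),(110,290)]])
M=np.array([(-.12,-.14),(-.12,.14),(.12,.14),(.12,-.14)])
pc,mc=P.mean(0),M.mean(0); H=(M-mc).T@(P-pc); a=np.arctan2(H[0,1]-H[1,0],H[0,0]+H[1,1]); c=pc-R2(a)@mc
json.dump({"yaw":float(a),"c":c.tolist()},open("oven.json","w"))
print("yaw",np.degrees(a),"c",c,"res mm",np.round((P-(M@R2(a).T+c))*1e3,1).tolist())
cr=lambda u,v:(u/4+70-.4,v/4+100-.4)
for n,q,z in [("edge out",(222,77),.252),("edge in",(207,112),.252),("hinge out",(567,193),.252),("tip",(114,240),.303),("colL",(75,300),.26),("colR",(180,277),.26)]:
    w=onz(f,*cr(*q),z); print(n,np.round(w[:2],3),np.round(toov(w)*1e3))
e=toov(onz(f,*cr(222,77),.252)); v=e-np.array([-.131,.135]); b=np.arctan2(-v[0],-v[1])-np.arctan2(.011,.21); print("door",b,"r",np.linalg.norm(v),np.hypot(.21,.011))
T=np.array(env.sense()["tcp_rot"]); Rm=cv2.Rodrigues(T)[0]; print(Rm[:,0],"TCP in oven",toov(env.sense()["eef_pos"]))
print("wpt",tow((-.24,.10)),tow((-.153-.012,.0)), np.degrees(np.arctan2(Rm[1,0],Rm[0,0])))
E
```

```text
yaw -168.83583474351815 c [0.48823617 0.27979003] res mm [[-0.3, -0.8], [-3.0, 1.1], [2.7, -3.3], [0.6, 3.1]]
edge out [0.725 0.366] [-249.  -39.]
edge in [0.705 0.375] [-231.  -51.]
hinge out [0.655 0.173] [-143.  138.]
tip [0.625 0.407] [-159.  -99.]
colL [0.599 0.445] [-140. -141.]
colR [0.61  0.387] [-141.  -82.]
door 0.5412052434772051 r 0.21023528358122828 0.2102878978923894
[9.26143362e-01 3.77171670e-01 6.49978700e-05] TCP in oven [0.43304284 0.69522208]
wpt [0.7430566  0.22815138] [0.65011378 0.31173746] 22.158599097829146
```

```bash
python3 -m pendant '[{"grip":0,"z":-0.04,"yaw":5.5},{"grip":0,"z":-0.04,"yaw":5.5},{"grip":0,"x":0.032,"y":-0.029},{"grip":0,"x":0.032,"y":-0.029},{"grip":0,"x":0.032,"y":-0.029},{"grip":0,"x":0.032,"y":-0.029},{"grip":0,"x":0.032,"y":-0.029},{"grip":0,"x":0.032,"y":-0.029},{"grip":0,"x":0.032,"y":-0.029},{"grip":0,"x":0.032,"y":-0.029},{"grip":0,"x":0.032,"y":-0.029},{"grip":0,"x":0.032,"y":-0.029},{"grip":0}]'
cat > st.py <<'E'
from h import *
s=env.sense(); R=cv2.Rodrigues(np.array(s["tcp_rot"]))[0]
print("t",s["time"],"ov",np.round(toov(s["eef_pos"])*1e3),"z",round(s["eef_pos"][2],4),"head",np.degrees(np.arctan2(R[1,0],R[0,0])),"tilt",R[2,2],"F",np.round(s["force"],1),"tips",env.tips_ahead,"gap",s["finger_gap"],"q",np.round(s["joint_pos"],2))
E
python3 st.py
```

```text
t 0.25 ov [433. 695.] z 0.2168 head 22.158599097829146 tilt -0.9999999080370795 F [-0.1 -0.4  0.2] tips 0.025 gap 1.001743685754887 q [-1.34  0.26 -0.05  1.26 -0.    1.42]validation failed for argument at $[0]...
```

```bash
python3 -m pendant '[{"grip":0.0,"x":0,"y":0,"z":-0.04,"yaw":5.5}]'; python3 st.py
```

```text
time: 0.38
eef_pos: [0.1977, -0.4849, 0.2554]
tcp_rot: [-3.104, -0.452, 0.001]
force: [0.5, 0.6, 0.8]
finger_gap: 0.819
finger_force: 0.0
t 0.375 ov [433. 694.] z 0.2554 head 16.559991133222198 tilt -0.9999886296722742 F [0.5 0.6 0.8] tips 0.025 gap 0.8189098040418248 q [-1.34  0.26  0.05  1.37  0.    1.51]
```

All keys are needed in every row.

```bash
python3 -m pendant '[{"grip":0,"x":0,"y":0,"z":-0.04,"yaw":5.5},{"grip":0,"x":0.032,"y":-0.029,"z":0,"yaw":0},{"grip":0,"x":0.032,"y":-0.029,"z":0,"yaw":0},{"grip":0,"x":0.032,"y":-0.029,"z":0,"yaw":0},{"grip":0,"x":0.032,"y":-0.029,"z":0,"yaw":0},{"grip":0,"x":0.032,"y":-0.029,"z":0,"yaw":0},{"grip":0,"x":0.032,"y":-0.029,"z":0,"yaw":0},{"grip":0,"x":0.032,"y":-0.029,"z":0,"yaw":0},{"grip":0,"x":0.032,"y":-0.029,"z":0,"yaw":0},{"grip":0,"x":0.032,"y":-0.029,"z":0,"yaw":0},{"grip":0,"x":0.032,"y":-0.029,"z":0,"yaw":0},{"grip":0,"x":0,"y":0,"z":0,"yaw":0}]'
python3 st.py
```

```text
time: 1.88
eef_pos: [0.4568, -0.1379, 0.2967]
tcp_rot: [-3.126, -0.311, 0.0]
force: [0.6, -0.9, -0.2]
finger_gap: -0.002
finger_force: 0.0
t 1.875 ov [112. 404.] z 0.2967 head 11.357727427752685 tilt -0.9999998900929725 F [ 0.6 -0.9 -0.2] tips 0.025 gap -0.00220047648509192 q [-0.46  0.17  0.04  1.44  0.    2.48]
```

```bash
python3 -m pendant '[{"grip":0,"x":0,"y":0,"z":0,"yaw":-10},{"grip":0,"x":0,"y":0,"z":0,"yaw":-10},{"grip":0,"x":0,"y":0,"z":0,"yaw":-10},{"grip":0,"x":0,"y":0,"z":0,"yaw":-10},{"grip":0,"x":0,"y":0,"z":0,"yaw":-10},{"grip":0,"x":0,"y":0,"z":0,"yaw":-10},{"grip":0,"x":0,"y":0,"z":0,"yaw":-10},{"grip":0,"x":0,"y":0,"z":0,"yaw":-10},{"grip":0,"x":0,"y":0,"z":0,"yaw":-10},{"grip":0,"x":0.02,"y":0.04,"z":0,"yaw":0},{"grip":0,"x":0.02,"y":0.04,"z":0,"yaw":0},{"grip":0,"x":0.02,"y":0.04,"z":0,"yaw":0},{"grip":0,"x":0.02,"y":0.04,"z":0,"yaw":0},{"grip":0,"x":0.02,"y":0.04,"z":0,"yaw":0},{"grip":0,"x":0.02,"y":0.04,"z":0,"yaw":0},{"grip":0,"x":0.03,"y":0.03,"z":0,"yaw":0},{"grip":0,"x":0.03,"y":0.03,"z":0,"yaw":0},{"grip":0,"x":0,"y":0,"z":0,"yaw":0}]'
python3 st.py; python3 - <<'E'
from h import *
f=env.grab_frame("scene"); cv2.imwrite("pics/s2.png",f["img"][:,:,::-1])
E
```

```text
time: 4.12
eef_pos: [0.7164, 0.0962, 0.2952]
tcp_rot: [-1.992, -2.428, 0.002]
force: [0.3, 0.1, 0.2]
finger_gap: -0.0
finger_force: 0.0
t 4.125 ov [-188.  224.] z 0.2952 head 101.27257385725581 tilt -0.9999985441662849 F [0.3 0.1 0.2] tips 0.025 gap -0.0004287605438104657 q [0.02 0.68 0.88 1.77 0.   1.39]
```

View pics/s2.png

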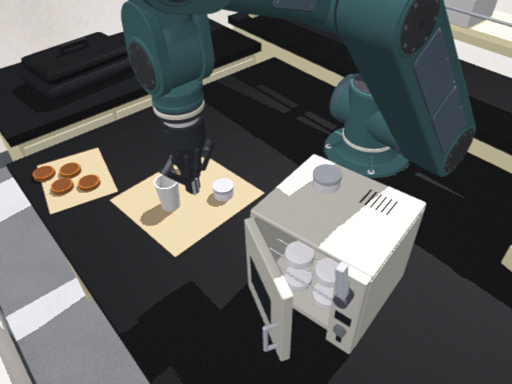

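The arm stands high above the incubator, which is undisturbed, and the gripper at about (185,165) is clear of the door.

```bash
python3 -m pendant '[{"grip":0,"x":0.025,"y":0.011,"z":0.015,"yaw":0},{"grip":0,"x":0.025,"y":0.011,"z":0.015,"yaw":0},{"grip":0,"x":0.025,"y":0.011,"z":0.015,"yaw":0},{"grip":0,"x":0.025,"y":0,"z":0.015,"yaw":0},{"grip":0,"x":0.025,"y":0,"z":0,"yaw":0},{"grip":0,"x":0.022,"y":0,"z":0,"yaw":0},{"grip":0,"x":0,"y":0,"z":0,"yaw":0},{"grip":0,"x":0,"y":0,"z":0,"yaw":0}]'; python3 st.py
```

```text
time: 5.18
eef_pos: [0.7195, 0.2454, 0.2374]
tcp_rot: [1.995, 2.426, 0.001]
force: [-0.4, -0.1, -0.4]
finger_gap: -0.0
finger_force: 0.0
t 5.175 ov [-220.   78.] z 0.2374 head 101.15945185085961 tilt -0.9999997251968963 F [-0.4 -0.1 -0.4] tips 0.025 gap -0.00021497019278159563 q [ 0.22  0.74  0.84  1.67 -0.    1.6 ]
```

```bash
python3 -m pendant '[{"grip":0,"x":0,"y":-0.005,"z":0,"yaw":0},{"grip":0,"x":0,"y":-0.005,"z":0,"yaw":0},{"grip":0,"x":0.005,"y":-0.004,"z":0,"yaw":0},{"grip":0,"x":0.005,"y":-0.004,"z":0,"yaw":0},{"grip":0,"x":0.005,"y":-0.004,"z":0,"yaw":0},{"grip":0,"x":0.005,"y":-0.004,"z":0,"yaw":0}]'; python3 st.py;python3 -m pendant '[{"grip":0,"x":0.005,"y":-0.004,"z":0,"yaw":0},{"grip":0,"x":0.005,"y":-0.004,"z":0,"yaw":0},{"grip":0,"x":0.005,"y":-0.004,"z":0,"yaw":0},{"grip":0,"x":0.005,"y":-0.004,"z":0,"yaw":0},{"grip":0,"x":0.005,"y":-0.004,"z":0,"yaw":0}]'; python3 st.py
```

```text
time: 5.92
eef_pos: [0.6899, 0.2601, 0.2376]
tcp_rot: [1.994, 2.426, 0.001]
force: [0.7, -2.2, 4.4]
finger_gap: 0.004
finger_force: 2.4
t 5.925 ov [-194.   58.] z 0.2376 head 101.15839698154849 tilt -0.9999987797540079 F [ 0.7 -2.2  4.4] tips 0.025 gap 0.004085902098991728 q [ 0.25  0.68  0.71  1.61 -0.    1.63]
time: 6.55
eef_pos: [0.6655, 0.2805, 0.2377]
tcp_rot: [1.994, 2.425, 0.001]
force: [1.9, -5.1, 6.5]
finger_gap: -0.003
finger_force: 3.2
t 6.55 ov [-174.   34.] z 0.2377 head 101.14198842283695 tilt -0.9999981023432156 F [ 1.9 -5.1  6.5] tips 0.025 gap -0.0034202675479291073 q [ 0.29  0.64  0.64  1.57 -0.    1.66]
```

```bash
python3 -m pendant '[{"grip":0,"x":0.004,"y":-0.004,"z":0,"yaw":0},{"grip":0,"x":0.004,"y":-0.004,"z":0,"yaw":0},{"grip":0,"x":0.004,"y":-0.003,"z":0,"yaw":0},{"grip":0,"x":0.004,"y":-0.002,"z":0,"yaw":0},{"grip":0,"x":0,"y":-0.001,"z":0,"yaw":0}]'; python3 st.py;python3 -m pendant '[{"grip":0,"x":0,"y":-0.001,"z":0,"yaw":0},{"grip":0,"x":0,"y":-0.001,"z":0,"yaw":0}]'; python3 st.py
```

```text
time: 7.18
eef_pos: [0.6487, 0.2941, 0.2378]
tcp_rot: [1.994, 2.426, 0.002]
force: [2.3, 0.2, 5.8]
finger_gap: 0.001
finger_force: 2.9
t 7.175 ov [-160.   17.] z 0.2378 head 101.17659650686731 tilt -0.9999983424497595 F [2.3 0.2 5.8] tips 0.025 gap 0.0011041422846930523 q [ 0.31  0.62  0.59  1.55 -0.    1.69]
time: 7.42
eef_pos: [0.6469, 0.2941, 0.2378]
tcp_rot: [1.994, 2.427, 0.004]
force: [2.1, 2.3, 6.7]
finger_gap: 0.0
finger_force: 2.8
t 7.425 ov [-158.   17.] z 0.2378 head 101.18297694928194 tilt -0.9999972703352669 F [2.1 2.3 6.7] tips 0.025 gap 0.00042665041665638267 q [0.31 0.61 0.59 1.54 0.   1.69]
```

```bash
for i in 1 ; do python3 -m pendant '[{"grip":0,"x":0,"y":-0.001,"z":0,"yaw":0},{"grip":0,"x":0,"y":-0.001,"z":0,"yaw":0}]'; python3 -m pendant '[{"grip":0,"x":0,"y":-0.001,"z":0,"yaw":0},{"grip":0,"x":0,"y":0,"z":0,"yaw":0}]'; done | grep force; python3 st.py
```

```text
force: [2.3, 2.7, 5.2]
finger_force: 2.8
force: [0.9, 4.6, 6.4]
finger_force: 3.1
t 7.925 ov [-155.   16.] z 0.2378 head 101.19210631595709 tilt -0.999997365132312 F [0.9 4.6 6.4] tips 0.025 gap 0.0012085568847460485 q [0.31 0.61 0.57 1.54 0.   1.69]
```

```bash
for i in 1 ; do python3 -m pendant '[{"grip":0,"x":0,"y":-0.001,"z":0,"yaw":0},{"grip":0,"x":0,"y":-0.001,"z":0,"yaw":0}]'; python3 -m pendant '[{"grip":0,"x":0,"y":-0.001,"z":0,"yaw":0},{"grip":0,"x":0,"y":-0.001,"z":0,"yaw":0}]'; done | grep force; python3 st.py
python3 - <<'E'
from h import *
f=env.grab_frame("top"); 
cv2.imwrite("pics/c3.png",cv2.resize(f["img"][100:250,70:270],None,fx=4,fy=4,interpolation=cv2.INTER_CUBIC)[:,:,::-1])
E
```

```text
force: [1.8, 4.1, 5.9]
finger_force: 3.0
force: [1.5, 4.4, 5.8]
finger_force: 3.0
t 8.425 ov [-151.   16.] z 0.2377 head 101.19080189934557 tilt -0.9999970612122319 F [1.5 4.4 5.8] tips 0.025 gap -0.0007650306905308864 q [0.31 0.6  0.56 1.53 0.   1.69]
```

View pics/c3.png

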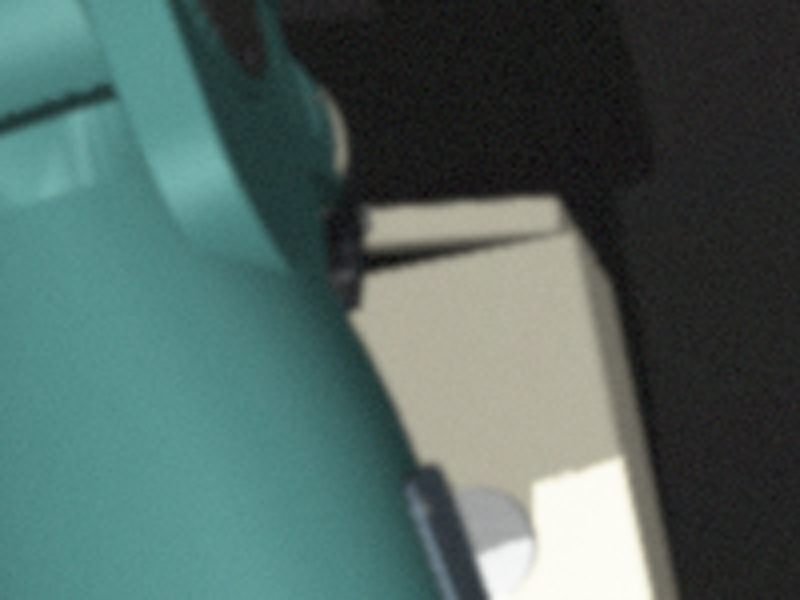

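The top view shows the door still ajar, with its top running from (365,207) to (560,197) against the roof edge from (360,275) to (575,235). I'll look with the wrist camera.

```bash
python3 - <<'E'
from h import *
f=env.grab_frame("top"); cr=lambda u,v:(u/4+69.6,v/4+99.6)
a,b=[toov(onz(f,*cr(*q),.252)) for q in((560,197),(365,207))]; print(a,b,np.arctan2(-(b-a)[0],-(b-a)[1]))
f=env.grab_frame("wrist"); print(f["T"],f["fx"],f["cx"],f["cy"]);cv2.imwrite("pics/w3.png",f["img"][:,:,::-1])
E
```

```text
[-0.14189681  0.13327446] [-0.15928439  0.02497048] 0.15918591215761776
[[ 0.98088259 -0.18658452 -0.05527709  0.62709529]
 [ 0.19458693  0.94376249  0.26729813  0.35928626]
 [ 0.00229475 -0.27294428  0.96202711  0.39490532]
 [ 0.          0.          0.          1.        ]] 297.3186396354542 256.3977626521401 189.11439522330016
```

View pics/w3.png

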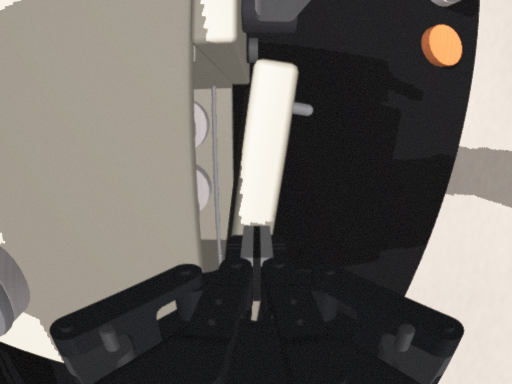

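The wrist view shows the fingers at about (257,245) in line with the door's top, which runs from (275,65) to (257,220). I'll check where the tips lie relative to the door.

```bash
cat >> h.py <<'E'
def wproj(f,p):
    T=np.array(f["T"]); c=T[:3,:3].T@(np.array(p)-T[:3,3]); d=np.array([c[0],-c[1],-c[2]]); th=np.arctan2(np.hypot(d[0],d[1]),d[2]); k=f["fx"]*th/np.hypot(d[0],d[1]); return np.round([f["cx"]+k*d[0],f["cy"]+k*d[1]])
E
python3 - <<'E'
from h import *
f=env.grab_frame("wrist"); s=env.sense(); p=np.array(s["eef_pos"])
for dz in (0,-.025,-.04): print(dz,wproj(f,p+[0,0,dz]))
h=np.array([-.131,.135])
for b in(.16,.12,.2):
  for s_,n in((.21,.011),(.21,-.011),(.12,.011),(.12,-.011),(.15,.011),(.15,-.011)):
    q=h+s_*np.array([-np.sin(b),-np.cos(b)])+n*np.array([-np.cos(b),np.sin(b)]); print(b,s_,n,np.round(q,3),wproj(f,[*tow(q),.252]))
E
```

```text
0 [255. 228.]
-0.025 [255. 213.]
-0.04 [255. 205.]
0.16 0.21 0.011 [-0.175 -0.071] [306.  68.]
0.16 0.21 -0.011 [-0.154 -0.074] [260.  60.]
0.16 0.12 0.011 [-0.161  0.018] [273. 241.]
0.16 0.12 -0.011 [-0.139  0.015] [232. 235.]
0.16 0.15 0.011 [-0.166 -0.011] [284. 188.]
0.16 0.15 -0.011 [-0.144 -0.015] [240. 181.]
0.12 0.21 0.011 [-0.167 -0.072] [288.  64.]
0.12 0.21 -0.011 [-0.145 -0.075] [242.  58.]
0.12 0.12 0.011 [-0.156  0.017] [264. 239.]
0.12 0.12 -0.011 [-0.134  0.015] [223. 235.]
0.12 0.15 0.011 [-0.16  -0.013] [272. 185.]
0.12 0.15 -0.011 [-0.138 -0.015] [228. 180.]
0.2 0.21 0.011 [-0.184 -0.069] [322.  73.]
0.2 0.21 -0.011 [-0.162 -0.073] [278.  62.]
0.2 0.12 0.011 [-0.166  0.02 ] [282. 243.]
0.2 0.12 -0.011 [-0.144  0.015] [241. 236.]
0.2 0.15 0.011 [-0.172 -0.01 ] [295. 191.]
0.2 0.15 -0.011 [-0.15  -0.014] [252. 182.]
```

```bash
python3 - <<'E'
from h import *
f=env.grab_frame("wrist"); s=env.sense(); p=np.array(s["eef_pos"]); q=toov(p); q[1]-=.011
for z in(.2127,.225,.2377,.252,.27,.29): print(z,wproj(f,[*tow(q),z]))
cv2.imwrite("pics/w4.png",cv2.resize(f["img"][180:330,160:360],None,fx=4,fy=4,interpolation=cv2.INTER_CUBIC)[:,:,::-1])
E
```

```text
0.2127 [255. 196.]
0.225 [255. 202.]
0.2377 [255. 210.]
0.252 [255. 219.]
0.27 [255. 233.]
0.29 [255. 254.]
```

View pics/w4.png

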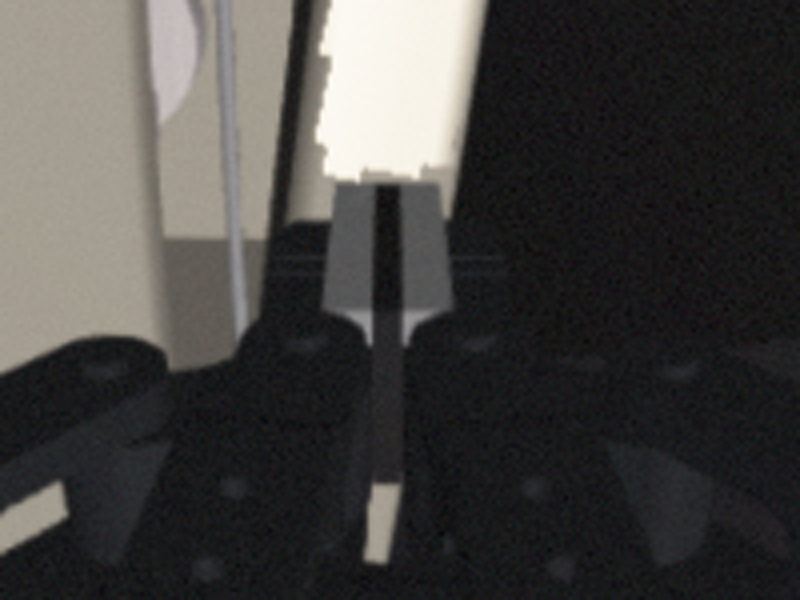

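The close view shows the shut fingertips, whose ends are at crop (340–440,183), in front of the lit door top. So they seem to be standing on the top edge and dragging it. I'll lift to confirm.

```bash
python3 -m pendant '[{"grip":0,"x":0,"y":0,"z":-0.003,"yaw":0},{"grip":0,"x":0,"y":0,"z":0,"yaw":0}]'|grep force; python3 st.py; python3 -m pendant '[{"grip":0,"x":0,"y":0,"z":-0.015,"yaw":0},{"grip":0,"x":0,"y":0,"z":-0.015,"yaw":0}]'|grep force; python3 st.py; python3 - <<'E'
from h import *
f=env.grab_frame("wrist"); im=f["img"][:,:,::-1].copy()
a=cv2.resize(im[180:330,160:360],None,fx=2,fy=2)
g=env.grab_frame("scene"); b=cv2.resize(g["img"][150:350,200:400,::-1],None,fx=3,fy=3)[:300*2]
c=np.zeros((600,800,3),np.uint8); c[:300,:400]=a; c[300:600,:400]=cv2.resize(im,(400,300)); c[:,400:]=cv2.resize(g["img"][100:350,200:367,::-1],(400,600)); cv2.imwrite("pics/m5.png",c)
print(wproj(f,env.sense()["eef_pos"]))
E
```

```text
force: [-0.8, 1.6, -0.3]
finger_force: 0.0
t 8.925 ov [-151.   17.] z 0.24 head 101.16575553168815 tilt -0.9999999838513709 F [-0.8  1.6 -0.3] tips 0.025 gap 0.00177415382268348 q [ 0.31  0.6   0.57  1.54 -0.    1.69]
force: [0.9, -0.3, 0.3]
finger_force: 0.0
t 9.175 ov [-151.   17.] z 0.2701 head 101.15932109868756 tilt -0.9999996445856323 F [ 0.9 -0.3  0.3] tips 0.025 gap -0.0029039912290959253 q [ 0.31  0.61  0.67  1.63 -0.    1.69]
[256. 228.]
```

View pics/m5.png

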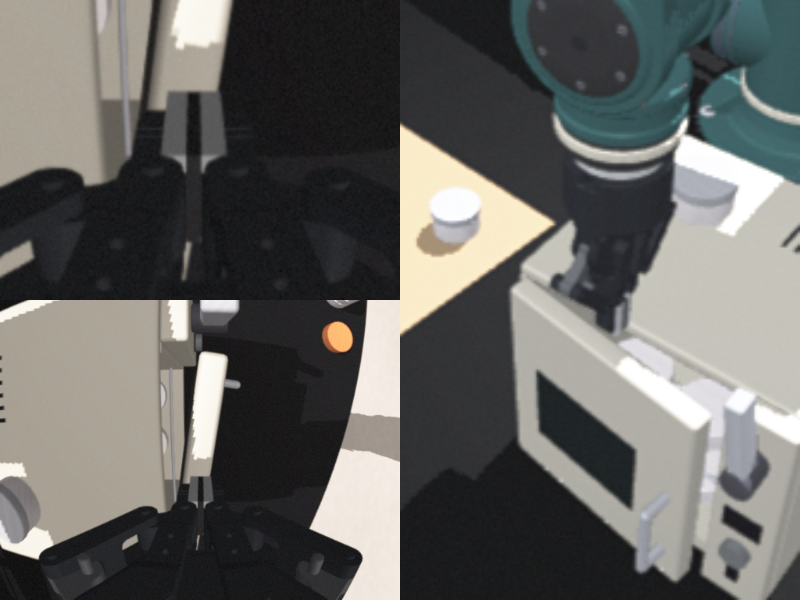

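Lifting 3 mm dropped the force to zero, so the shut tips really end near z = TCP + 14 mm. I'll go back outside the door and come down lower.

```bash
python3 -m pendant '[{"grip":0,"x":0.006,"y":0.015,"z":0,"yaw":0},{"grip":0,"x":0.006,"y":0.015,"z":0,"yaw":0},{"grip":0,"x":0.006,"y":0.015,"z":0,"yaw":0},{"grip":0,"x":0,"y":0,"z":0.02,"yaw":0},{"grip":0,"x":0,"y":0,"z":0.02,"yaw":0},{"grip":0,"x":0,"y":0,"z":0.016,"yaw":0},{"grip":0,"x":0,"y":0,"z":0,"yaw":0}]'|grep force; python3 st.py; python3 -m pendant '[{"grip":0,"x":0,"y":-0.004,"z":0,"yaw":0},{"grip":0,"x":0,"y":-0.004,"z":0,"yaw":0},{"grip":0,"x":0,"y":-0.004,"z":0,"yaw":0},{"grip":0,"x":0,"y":-0.004,"z":0,"yaw":0}]' |grep force;  python3 -m pendant '[{"grip":0,"x":0,"y":-0.003,"z":0,"yaw":0},{"grip":0,"x":0,"y":-0.003,"z":0,"yaw":0}]' |grep force; python3 st.py
```

```text
force: [-0.0, 0.7, 0.5]
finger_force: 0.0
t 10.15 ov [-195.   -1.] z 0.2123 head 101.1639378151157 tilt -0.9999960124588398 F [-0.   0.7  0.5] tips 0.025 gap -0.0034395376428131095 q [ 0.33  0.71  0.7   1.57 -0.    1.71]
force: [0.3, -0.3, 0.3]
finger_force: 0.0
force: [2.2, 1.7, 0.3]
finger_force: 0.9
t 10.9 ov [-174.   -1.] z 0.2141 head 101.1619290965012 tilt -0.9999998032514211 F [2.2 1.7 0.3] tips 0.025 gap 0.0007024116535418686 q [0.33 0.65 0.6  1.52 0.   1.71]
```

```bash
python3 -m pendant '[{"grip":0,"x":0,"y":-0.004,"z":0,"yaw":0},{"grip":0,"x":0,"y":-0.004,"z":0,"yaw":0},{"grip":0,"x":0,"y":-0.003,"z":0,"yaw":0}]' |grep force;  python3 -m pendant '[{"grip":0,"x":0,"y":-0.003,"z":0,"yaw":0},{"grip":0,"x":0,"y":-0.002,"z":0,"yaw":0}]' |grep force; python3 -m pendant '[{"grip":0,"x":0,"y":-0.001,"z":0,"yaw":0},{"grip":0,"x":0,"y":-0.001,"z":0,"yaw":0}]' |grep force;python3 st.py
```

```text
force: [1.5, 2.8, -0.4]
finger_force: 0.9
force: [1.2, 1.7, -0.2]
finger_force: 0.9
force: [7.4, 3.8, -1.8]
finger_force: 4.0
t 11.775 ov [-156.   -1.] z 0.2141 head 101.15816259933524 tilt -0.9999995203461257 F [ 7.4  3.8 -1.8] tips 0.025 gap -0.006364715264476512 q [ 0.34  0.61  0.53  1.48 -0.    1.71]
```

```bash
python3 -m pendant '[{"grip":0,"x":0,"y":-0.001,"z":0,"yaw":0},{"grip":0,"x":0,"y":0,"z":0,"yaw":0},{"grip":0,"x":0,"y":0,"z":0,"yaw":0}]' |grep force;python3 st.py
```

```text
force: [10.3, 3.5, -1.9]
finger_force: 5.6
t 12.15 ov [-156.   -1.] z 0.2141 head 101.15186157145727 tilt -0.9999962115813187 F [10.3  3.5 -1.9] tips 0.025 gap 0.002042528345771693 q [ 0.34  0.61  0.52  1.48 -0.    1.71]
```

The door is shut against its stop (10 N). Next I back off, rise, and cross over to the far side of the latch.

```bash
python3 -m pendant '[{"grip":0,"x":0,"y":0.01,"z":0,"yaw":0},{"grip":0,"x":0,"y":0.01,"z":0,"yaw":0},{"grip":0,"x":0,"y":0,"z":-0.03,"yaw":0},{"grip":0,"x":0,"y":0,"z":-0.04,"yaw":0},{"grip":0,"x":0,"y":0,"z":-0.04,"yaw":0},{"grip":0,"x":0.03,"y":0,"z":0,"yaw":0},{"grip":0,"x":0.03,"y":0,"z":0,"yaw":0},{"grip":0,"x":0.03,"y":-0.006,"z":0,"yaw":0},{"grip":0,"x":0.03,"y":0,"z":0,"yaw":0},{"grip":0,"x":0.016,"y":0,"z":0,"yaw":0},{"grip":0,"x":0,"y":0,"z":0,"yaw":0},{"grip":0,"x":0,"y":0,"z":0,"yaw":0}]'|grep force; python3 st.py
python3 - <<'E'
from h import *
f=env.grab_frame("wrist"); im=f["img"][:,:,::-1].copy()
c=np.zeros((600,800,3),np.uint8); c[:300,:400]=cv2.resize(im,(400,300))
t=env.grab_frame("top"); c[300:,:400]=cv2.resize(t["img"][100:250,70:270,::-1],(400,300))
g=env.grab_frame("scene"); c[:,400:]=cv2.resize(g["img"][150:350,240:373,::-1],(400,600),interpolation=cv2.INTER_CUBIC); cv2.imwrite("pics/m6.png",c)
E
```

```text
force: [0.4, -0.8, 0.0]
finger_force: 0.0
t 13.65 ov [-160. -132.] z 0.3108 head 101.12370446078471 tilt -0.9999082698262758 F [ 0.4 -0.8  0. ] tips 0.025 gap 0.00098849680827576 q [0.51 0.88 1.37 2.05 0.   1.89]
```

View pics/m6.png

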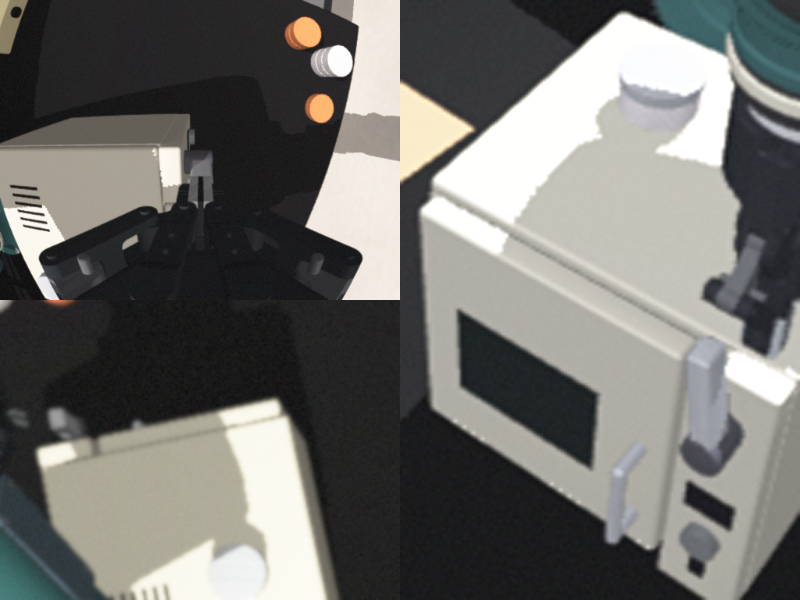

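The picture shows the door flush with the front, the latch upright at about (705,400), and the finger behind it.

```bash
python3 -m pendant '[{"grip":0,"x":0,"y":0,"z":0.025,"yaw":0},{"grip":0,"x":0,"y":0,"z":0.025,"yaw":0},{"grip":0,"x":0,"y":0,"z":0,"yaw":0}]'|grep force; python3 st.py
```

```text
force: [0.9, 0.4, 1.2]
finger_force: 0.0
t 14.175 ov [-160. -132.] z 0.2663 head 101.12658333945618 tilt -0.9999669018303968 F [0.9 0.4 1.2] tips 0.025 gap -0.004133920734900564 q [0.51 0.76 0.96 1.77 0.   1.89]
```

```bash
python3 -m pendant '[{"grip":0,"x":-0.006,"y":0.002,"z":0.004,"yaw":0},{"grip":0,"x":-0.006,"y":0,"z":0,"yaw":0},{"grip":0,"x":-0.006,"y":0,"z":0,"yaw":0},{"grip":0,"x":-0.006,"y":0,"z":0,"yaw":0}]'|grep force; python3 st.py;  python3 -m pendant '[{"grip":0,"x":-0.006,"y":0,"z":0.002,"yaw":0},{"grip":0,"x":-0.006,"y":0,"z":0.003,"yaw":0},{"grip":0,"x":-0.006,"y":0,"z":0.004,"yaw":0}]'|grep force; python3 st.py
```

```text
force: [-0.5, 0.1, -1.0]
finger_force: 0.6
t 14.675 ov [-164. -109.] z 0.264 head 101.16085207431547 tilt -0.9999071034481353 F [-0.5  0.1 -1. ] tips 0.025 gap -0.0006769824904513467 q [0.48 0.73 0.89 1.72 0.   1.86]
force: [0.1, 0.7, 1.4]
finger_force: 0.7
t 15.05 ov [-164.  -91.] z 0.2545 head 101.16330888231768 tilt -0.9999138831701532 F [0.1 0.7 1.4] tips 0.025 gap 0.005109555042806475 q [0.46 0.7  0.81 1.67 0.   1.83]
```

Contact is light. I'll follow the arc over and down.

```bash
python3 -m pendant '[{"grip":0,"x":-0.005,"y":0,"z":0.003,"yaw":0},{"grip":0,"x":-0.005,"y":0,"z":0.005,"yaw":0},{"grip":0,"x":-0.004,"y":0,"z":0.005,"yaw":0}]'|grep force; python3 -m pendant '[{"grip":0,"x":-0.005,"y":0,"z":0.005,"yaw":0},{"grip":0,"x":-0.004,"y":0,"z":0.005,"yaw":0},{"grip":0,"x":-0.004,"y":0,"z":0.005,"yaw":0}]'|grep force; python3 -m pendant '[{"grip":0,"x":-0.002,"y":0,"z":0.005,"yaw":0},{"grip":0,"x":-0.002,"y":0,"z":0.005,"yaw":0}]'|grep force;python3 st.py
```

```text
force: [0.1, -0.5, 1.9]
finger_force: 0.8
force: [0.1, 1.4, 1.6]
finger_force: 0.6
force: [-0.3, 1.3, 1.1]
finger_force: 0.5
t 16.05 ov [-164.  -60.] z 0.2162 head 101.16226331771541 tilt -0.9999174702961421 F [-0.3  1.3  1.1] tips 0.025 gap -0.0025206401604000164 q [0.42 0.66 0.62 1.52 0.   1.79]
```

```bash
python3 -m pendant '[{"grip":0,"x":0,"y":0,"z":0.003,"yaw":0},{"grip":0,"x":0,"y":0,"z":0.002,"yaw":0}]'|grep force; for i in 1; do python3 -m pendant '[{"grip":0,"x":0,"y":0,"z":0.0015,"yaw":0},{"grip":0,"x":0,"y":0,"z":0,"yaw":0}]'|grep force;done;python3 st.py
```

```text
force: [-0.3, -0.9, 1.4]
finger_force: 0.5
force: [-0.1, -0.3, 0.5]
finger_force: 0.0
t 16.55 ov [-164.  -61.] z 0.2099 head 101.16681282542083 tilt -0.9999181876983113 F [-0.1 -0.3  0.5] tips 0.025 gap -0.001712635877713409 q [0.42 0.66 0.6  1.5  0.   1.79]
```

Still light, so I continue until the stop shows.

```bash
python3 -m pendant '[{"grip":0,"x":0,"y":0,"z":0.002,"yaw":0},{"grip":0,"x":0,"y":0,"z":0,"yaw":0}]'|grep force; python3 -m pendant '[{"grip":0,"x":0,"y":0,"z":0.001,"yaw":0},{"grip":0,"x":0,"y":0,"z":0,"yaw":0}]'|grep force;python3 st.py
```

```text
force: [-1.3, -1.7, 6.9]
finger_force: 3.2
force: [-2.5, -2.3, 12.6]
finger_force: 6.3
t 17.05 ov [-165.  -61.] z 0.2085 head 101.16452440915643 tilt -0.9998883787782191 F [-2.5 -2.3 12.6] tips 0.025 gap 1.0449685635658531e-05 q [0.42 0.66 0.59 1.49 0.   1.79]
```

The latch is at its stop, and the height matches the prediction. Now I draw back clear and check.

```bash
python3 -m pendant '[{"grip":0,"x":0,"y":0,"z":-0.01,"yaw":0},{"grip":0,"x":0,"y":0,"z":-0.03,"yaw":0},{"grip":0,"x":0,"y":0,"z":-0.03,"yaw":0},{"grip":0,"x":-0.03,"y":0,"z":-0.01,"yaw":0},{"grip":0,"x":-0.03,"y":0,"z":0,"yaw":0},{"grip":0,"x":-0.03,"y":0,"z":0,"yaw":0},{"grip":0,"x":-0.03,"y":0,"z":0,"yaw":0},{"grip":0,"x":0,"y":0,"z":0,"yaw":0},{"grip":0,"x":0,"y":0,"z":0,"yaw":0}]'|grep force; python3 st.py
python3 - <<'E'
from h import *
g=env.grab_frame("scene"); cv2.imwrite("pics/s7.png",cv2.resize(g["img"][150:350,200:440,::-1],(720,600),interpolation=cv2.INTER_CUBIC))
y0=-.11
print([np.round((proj(g,[*tow(q),z])-[200,150])*3) for q,z in(((-.161,-.11),.215),((-.172,-.025),.223),((-.172,-.025),.207))])
E
```

```text
force: [0.1, 0.1, 0.8]
finger_force: 0.0
t 18.175 ov [-164.   59.] z 0.2866 head 101.1643233482992 tilt -0.9999147819926282 F [0.1 0.1 0.8] tips 0.025 gap 0.002318885803745918 q [0.25 0.61 0.72 1.67 0.   1.63]
[array([422., 442.]), array([296., 375.]), array([295., 391.])]
```

View pics/s7.png

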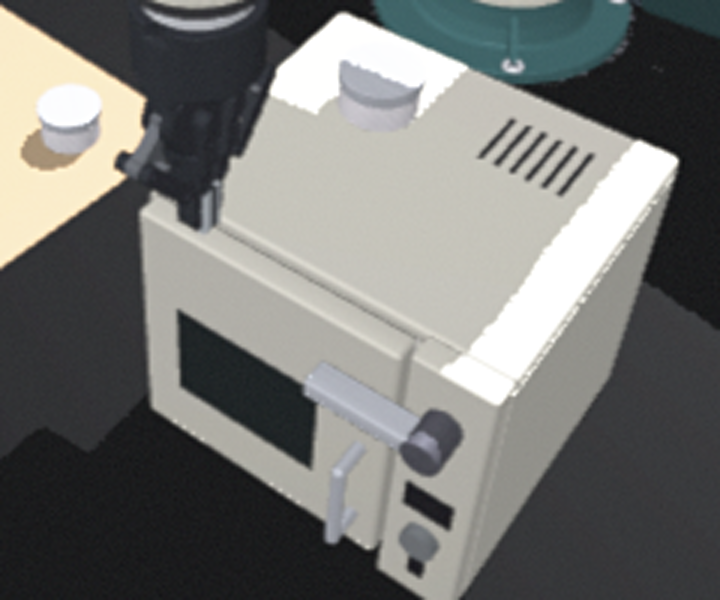

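The door is flush and the latch bar lies from (430,442) to (310,380), close to the level prediction. The gripper is above and clear, so I'm handing in.

```bash
python3 -m pendant '[{"grip":0,"x":0,"y":0.02,"z":-0.02,"yaw":0},{"grip":0,"x":0,"y":0,"z":0,"yaw":0},{"grip":0,"x":0,"y":0,"z":0,"yaw":0}]'|grep force; python3 -c "
from rig import env; print(env.hand_in())"
```

```text
force: [-0.2, -0.0, -0.2]
finger_force: 0.0
the job is handed in; nothing more can be done
None
```

The door is shut and the latch lies level across it with the gripper drawn back clear, and the job is handed in at about 19 s, though no verdict came back; on the first push the fingertips dragged the door by its top edge for a few seconds (forces under 10 N) before I came down lower and pushed it shut on its face.

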